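Put the leftover hardware back in its stock bins

ROBOT

A 7-joint arm with a two-finger parallel gripper is mounted at the origin on the work surface. World frame = base frame: x ahead of the robot, y to its left, z up, the work surface at z = 0. Lengths are in m, angles in rad, forces in N, time in s.
With the tool pointing down it reaches from about 0.4 to 0.925 m from the base axis. Payload 4.1 kg.
Tool frame: the origin (TCP) lies on the centre line of the jaws, within the pads' length; the fingertips stand arm.tcp_to_tips ahead of it and the grasp point (between the pads) is the TCP (arm.tcp_to_tips is the distance from the TCP to the fingertips, in m); z points along the fingers, y is the line along which they close (so a half turn about z gives the same grasp; the last joint's range is limited). The gripper opens to 85 mm and grips with 20 to 120 N. Pads are 22 mm wide; open, the fingers measure 114 mm over their backs; the gripper's body (76 mm by 85 mm) begins 54 mm behind the grasp point. The pads swing forward as they close: fully open they stand 13 mm farther back than shut.
Start: joints at [1.126, 0.398, 0.045, 1.537, -0.019, 1.207, -0.051], TCP at [0.22, -0.612, 0.25] pointing down, gripper open.
Joint ranges: [-2.82, 2.82], [-0.49, 2.23], [-1.37, 1.46], [0, 2.46], [-1.36, 4.5], [0.23, 2], [-2.94, 2.94]. Speed limits (rad/s): [2.57, 2.57, 3.14, 3.14, 3.14, 3.14, 3.14].

INTERFACE

Orientations are given as a unit quaternion [x, y, z, w].
In Python, from bench import arm, cams, boxes_of gives the robot as it stands. The module is installed in compiled form; this text tells all that it offers.
- The arm moves only by the tool step_arm, never from a script. Its argument "plan" is text: rows parted by semicolons, each of 6 numbers parted by spaces: the shift along the tool's x, y, z as a fraction of full scale, then the turn, a rotation vector about the tool's x, y, z as a fraction of full scale. A call has 1 to 8 rows; each row shifts and turns the commanded pose from where the row before left it, along the tool's axes as they then stand; what a row does not reach is not made up. Full scale, the value 1, is 0.025 m for a shift and 180 degrees for a turn. A row lasts 1/12 s, in which the tool goes at most 41.7 mm and 7.16 degrees, less where a joint would pass 70% of its speed; a pose out of reach is approached as far as the arm can. A call with a number of a shift or a turn outside -1 to 1 is refused whole. A call with a gripper value outside its range is refused whole. "gripper" is the opening, from 0 (shut) to 1 (fully open), set as the call begins (left out, the last holds). The fingers move at their own pace and stop on an object; "force" is the grip in N (left out, the last holds). Time passes only in rows, so rows that do not move let the fingers close. It gives the time, the measured TCP pose, the force, the opening and the grip force at its end, in the units of the state.
- arm.get_obs(): the state, without advancing time (a new reading comes with each control period).
- cams.grab_frame(name): name is "scene" or "side" or "wrist"; returns a dict with "frame" (400x640x3 uint8, red, green, blue), "vertical_fov" (degrees; the focal length in pixels is half the picture's height over the tangent of half this angle, whatever the lens; pixels are square), "cx", "cy" (the principal point, pixels), "R" (3x3) and "t" (3): a world point X has camera coordinates R X + t; the wrist camera has in their place "mount" (4x4, takes a point from camera to tool coordinates, whose origin is the TCP and whose axes are the flange's). Camera axes: x right, y down, z forward; pixel columns grow to the right and rows downward; lengths in m; the calibration is good to about 2 mm. A picture is of the moment at which its call begins: read the wrist's pose just before it. There is no depth.
- arm.sign_off(): hands the job in; it is judged then, once.
Trained networks look in a picture, given as the dict that the camera call returned (one of the last four; its "shot" number tells which), for a name from the list of things; names that differ only in an ending like _2 or _b are one class to them, and where a whole thing is asked for, a point or a joint stands for the part that bears it (a point fixed in the world has none). Each returns a list of dicts, best first, with "conf" (0 to 1); they miss things now and then, are a little off and sometimes report something else, mostly with a low value. They report only what shows in the picture. A call takes as long as a camera call.
- boxes_of(picture, thing): "bbox" ([left, top, right, bottom] in pixels, round what is visible of it).
The state is a dict: "t": time; "joints": joint angles; "qvel": joint speeds; "joint_torque": joint torques, N m; "tcp_pos": TCP position; "tcp_rot": TCP orientation; "force": force on the tool from outside, world axes, zero at the start; "wrist_torque": the same for the moment, N m; "opening": finger opening in m; "grasp_force": force on a finger pad.
Only numpy, scipy, OpenCV 4.12 (cv2) and the standard library are available. Lean on these libraries where they do the work, as an engineer would, in place of code of your own. Each camera call takes 0.05 s, during which the arm holds its last target. There are 200 camera calls.

TASK

Sort the mixed hardware on the rubber mat back into stock: put the two bolts, the two nuts and the ball bearing each into the blue bin whose rear bay already holds that kind, in the bin's empty front bay. Set every piece down (do not drop or toss it) so that it lies flat on the floor of the bay, not on top of or leaning against anything, and leave the oil bottle and the carton standing where they are.

Things in the scene. Friction and masses are not known exactly. Their poses are not given: they have to be found in the camera images.
- bolt_a: Yellow M16x70 hex bolt lying on its side: head 24 across flats, 10 long; shank 16 diameter, 70 long; 150 g. Origin on its axis at the centre of mass, 34.5 mm from the head's end, 45.5 from the tip, 10.6 above the surface; x points from head to tip (level; the bolt slopes 3 deg down to the tip). Grip the shank across y at the origin. Lies on a black mat, top 3 mm above the bench.
- bolt_b: Yellow M16x70 hex bolt lying on its side: head 24 across flats, 10 long; shank 16 diameter, 70 long; 150 g. Origin on its axis at the centre of mass, 34.5 mm from the head's end, 45.5 from the tip, 10.6 above the surface; x points from head to tip (level; the bolt slopes 3 deg down to the tip). Grip the shank across y at the origin. Lies on a black mat, top 3 mm above the bench.
- nut_a: Silver-grey M24 hex nut lying flat, 22 mm hole: 36 mm across flats, 41.6 across corners, 19 high, 110 g. Origin at its centre, 9.5 mm above the surface it lies on; one pair of flats faces along +-x, the others every 60 deg about z. The two nuts are alike. Lies on a black mat, top 3 mm above the bench.
- nut_b: Silver-grey M24 hex nut lying flat, 22 mm hole: 36 mm across flats, 41.6 across corners, 19 high, 110 g. Origin at its centre, 9.5 mm above the surface it lies on; one pair of flats faces along +-x, the others every 60 deg about z. The two nuts are alike. Lies on a black mat, top 3 mm above the bench.
- bearing: A sealed ball bearing lying flat: bright steel outer and inner rings with a red rubber seal between, 47 mm outside diameter, 20 mm bore, 14 mm thick, about 106 g. Origin at its centre, 7 mm above the surface it lies on; z is its axis. Lies on a black mat, top 3 mm above the bench.
- bolt_bin: Blue bin, fixed, 180 (x) by 170 (y) mm; yellow hex bolts (fixed) lie in its rear bay, up to 50 mm high. Origin: centre of underside; x points from the low front to the back. Front lip 30 mm high, sides rising from 30 at the front to 65 at x=+45, back 65. Divider at x=+28 to +32, top 32. Empty front bay: x -86 to +28, y -81 to +81, floor 4 mm above the bench.
- nut_bin: Blue bin, fixed, 180 (x) by 170 (y) mm; silver-grey hex nuts (fixed) lie in its rear bay, up to 43 mm high. Origin: centre of underside; x points from the low front to the back. Front lip 30 mm high, sides rising from 30 at the front to 65 at x=+45, back 65. Divider at x=+28 to +32, top 32. Empty front bay: x -86 to +28, y -81 to +81, floor 4 mm above the bench.
- bearing_bin: Blue bin, fixed, 180 (x) by 170 (y) mm; red-sealed ball bearings (fixed) lie in its rear bay, up to 32 mm high. Origin: centre of underside; x points from the low front to the back. Front lip 30 mm high, sides rising from 30 at the front to 65 at x=+45, back 65. Divider at x=+28 to +32, top 32. Empty front bay: x -86 to +28, y -81 to +81, floor 4 mm above the bench.
- oil_bottle: An amber oil bottle with a black dropper nozzle, standing loose, 48 mm in diameter, 145 mm high. Origin at the centre of its underside.
- carton: A small closed blue, red and white carton of fasteners, standing loose, 70 mm (x) by 95 mm (y), 55 mm high. Origin at the centre of its underside.

How it is judged:
By the outcome, as a careful person would: the job done as asked, in the order asked, and still so for the second after the job is handed in, with the robot touching nothing.
It also fails if it takes over 125 s, if anything falls off the work surface, if the arm or the gripper's body presses on something with over 40 N, if the wrist force passes 120 N, or if a joint passes its speed limit or range.

## Working session

There is one attempt and no reset: what is moved stays moved. The work goes in short steps, Python scripts to look and compute and a tool call to move; the robot and the scene stay as the last step left them, time stands still between calls to the robot, and variables do not carry over. Pictures are saved under pics/ and viewed, at most 14 in all, crops included, and the job is handed in when it is done.

Besides the shell and the picture viewer there is one more tool, called after ">>>" by a JSON object that holds its "op" and its "data", one argument or row to a line. step_arm: Moves the arm, as the interface text tells. Shift numbers are shares of 0.025 m and turn numbers shares of 180 degrees, none past 1 either way. Its arguments: {"type":"object","properties":{"plan":{"type":"string"},"gripper":{"type":"number"},"force":{"type":"number"}},"required":["plan"]}

```bash
mkdir -p pics
cat > h.py <<'E'
import numpy as np, cv2
from bench import arm, cams, boxes_of
from scipy.spatial.transform import Rotation as Rn
def f_of(p): return p["frame"].shape[0]/2/np.tan(np.radians(p["vertical_fov"])/2)
def cam_pose(p,o=None):
    if "R" in p: R=np.array(p["R"]);t=np.array(p["t"]); return R.T,-R.T@t
    M=np.array(p["mount"]);Rt=Rn.from_quat(o["tcp_rot"]).as_matrix()
    return Rt@M[:3,:3], Rt@M[:3,3]+np.array(o["tcp_pos"])
def px2w(p,u,v,z,o=None):
    R,c=cam_pose(p,o);f=f_of(p)
    d=R@np.array([(u-p["cx"])/f,(v-p["cy"])/f,1]); return c+d*(z-c[2])/d[2]
def w2px(p,X,o=None):
    R,c=cam_pose(p,o);q=R.T@(np.array(X)-c);f=f_of(p);return q[:2]/q[2]*f+[p["cx"],p["cy"]]
def save(p,n): cv2.imwrite("pics/"+n,p["frame"][:,:,::-1])
E
python3 - <<'E'
from h import *
o=arm.get_obs();print({k:np.round(v,3).tolist() for k,v in o.items()},getattr(arm,'tcp_to_tips',None))
for n in ["scene","side","wrist"]:
    p=cams.grab_frame(n);save(p,n+"0.png")
    R,c=cam_pose(p,o);print(n,c.round(3),R[:,2].round(3),f_of(p),p.keys())
    for t in ["bolt_a","nut_a","bearing","bolt_bin","nut_bin","bearing_bin","oil_bottle","carton"]:
        for b in boxes_of(p,t)[:3]:
            l,tp,r,bt=b["bbox"];print(t,round(b["conf"],2),np.round(b["bbox"]).tolist(),px2w(p,(l+r)/2,(tp+bt)/2,.012,o)[:2].round(3))
E
```

```text
{'t': 0.0, 'joints': [1.126, 0.399, 0.045, 1.538, -0.019, 1.207, -0.051], 'qvel': [-0.001, 0.0, -0.001, 0.0, -0.001, -0.002, 0.001], 'joint_torque': [0.0, -47.513, 1.364, -25.422, 0.011, 0.01, -0.0], 'tcp_pos': [0.22, -0.611, 0.249], 'tcp_rot': [0.985, 0.172, -0.0, -0.001], 'force': [0.366, -0.276, -0.301], 'wrist_torque': [-0.035, 0.01, 0.038], 'grasp_force': 0.0, 'opening': 0.085} 0.019
scene [ 1.142 -0.092  1.076] [-0.526  0.083 -0.847] 487.22634716497106 dict_keys(['frame', 'vertical_fov', 'cx', 'cy', 'R', 't', 'shot'])
bolt_a 0.76 [303.0, 173.0, 326.0, 194.0] [ 0.445 -0.002]
bolt_a 0.53 [212.0, 193.0, 221.0, 223.0] [ 0.471 -0.261]
nut_a 0.77 [260.0, 175.0, 276.0, 191.0] [ 0.419 -0.123]
nut_a 0.68 [354.0, 163.0, 368.0, 178.0] [0.426 0.126]
nut_a 0.18 [287.0, 219.0, 387.0, 307.0] [0.677 0.01 ]
bearing 0.73 [388.0, 139.0, 404.0, 160.0] [0.378 0.235]
bolt_bin 0.56 [286.0, 217.0, 382.0, 307.0] [0.673 0.005]
nut_bin 0.72 [193.0, 228.0, 280.0, 316.0] [ 0.655 -0.226]
bearing_bin 0.56 [383.0, 198.0, 477.0, 288.0] [0.667 0.242]
bearing_bin 0.38 [302.0, 174.0, 325.0, 198.0] [ 0.45  -0.008]
[... 202 characters left out ...]
 'vertical_fov', 'cx', 'cy', 'R', 't', 'shot'])
bolt_a 0.7 [330.0, 209.0, 355.0, 221.0] [ 0.454 -0.014]
nut_a 0.57 [325.0, 235.0, 336.0, 249.0] [0.423 0.113]
bearing 0.55 [318.0, 266.0, 333.0, 284.0] [0.369 0.229]
bolt_bin 0.95 [247.0, 164.0, 319.0, 222.0] [ 0.678 -0.011]
nut_bin 0.65 [292.0, 139.0, 353.0, 188.0] [ 0.667 -0.242]
bearing_bin 0.35 [247.0, 162.0, 318.0, 221.0] [ 0.685 -0.016]
oil_bottle 0.72 [225.0, 259.0, 246.0, 308.0] [0.549 0.376]
carton 0.78 [374.0, 142.0, 402.0, 170.0] [ 0.483 -0.429]
carton 0.52 [193.0, 197.0, 282.0, 268.0] [0.674 0.223]
wrist [ 0.294 -0.584  0.373] [-0.289 -0.102 -0.952] 293.24581214507396 dict_keys(['frame', 'vertical_fov', 'cx', 'cy', 'mount', 'shot'])
```

Run:
```python
import cv2
a=cv2.imread("pics/scene0.png")[120:330,110:510];cv2.imwrite("pics/s1.png",cv2.resize(a,None,fx=2,fy=2,interpolation=cv2.INTER_CUBIC))
```

```text
(no output)
```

View pics/s1.png

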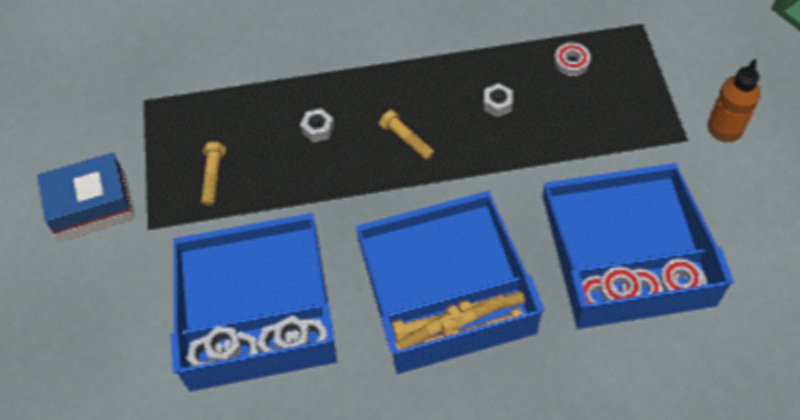

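>>> {"op": "step_arm", "data": {
  "plan": "0 0 0 0 0 0.037;0 0 0 0 0 0.037;0 0 0 0 0 0.036;0.4 -1 0 0 0 0;0.4 -1 0 0 0 0;0.4 -1 0 0 0 0;0.4 -1 0 0 0 0;0.4 -1 0 0 0 0"
}}

```text
t: 2.02
tcp_pos: [0.2707, -0.4854, 0.2504]
tcp_rot: [1.0, 0.0, 0.0, 0.0]
force: [1.2, 0.2, 0.2]
opening: 0.0857
grasp_force: 0.0
```

>>> {"op": "step_arm", "data": {
  "plan": "0.4 -1 0 0 0 0;0.4 -1 0 0 0 0;0.4 -1 0 0 0 0;0.4 -1 0 0 0 0;0.4 -1 0 0 0 0;0.4 -1 0 0 0 0;0.4 -1 0 0 0 0;0.4 -1 0 0 0 0"
}}

```text
t: 2.68
tcp_pos: [0.3506, -0.2853, 0.2506]
tcp_rot: [1.0, 0.0, 0.0, 0.0]
force: [0.6, 0.4, 0.4]
opening: 0.0853
grasp_force: 0.0
```

>>> {"op": "step_arm", "data": {
  "plan": "0.4 -1 0 0 0 0;0.4 -1 0 0 0 0;0.4 -1 0 0 0 0;0.4 -1 0 0 0 0;0.4 -1 0 0 0 0;0.4 -1 0 0 0 0;0 0 0 0 0 0;0 0 0 0 0 0"
}}

```text
t: 3.35
tcp_pos: [0.4107, -0.1352, 0.2506]
tcp_rot: [1.0, 0.002, 0.0, 0.0]
force: [-1.5, -0.6, 0.3]
opening: 0.0853
grasp_force: 0.0
```

Run:
```python
from h import *
o=arm.get_obs();print(o["t"],o["tcp_pos"],o["tcp_rot"])
p=cams.grab_frame("wrist");save(p,"w1.png")
R,c=cam_pose(p,o);print(c,R)
import pickle;pickle.dump((p,o),open("w1.pkl","wb"))
for t in ["bolt_a","nut_a","bearing","bolt_bin","nut_bin","bearing_bin"]:
    for b in boxes_of(p,t)[:3]:
        l,tp,r,bt=b["bbox"];print(t,round(b["conf"],2),np.round(b["bbox"]).tolist(),px2w(p,(l+r)/2,(tp+bt)/2,.012,o)[:2].round(3))
```

```text
3.35 [ 0.41074103 -0.13522664  0.250564  ] [9.99997957e-01 1.98904378e-03 2.70682734e-04 2.35878733e-04]
[ 0.48952457 -0.13483564  0.37471563] [[ 3.52659144e-03 -9.52013795e-01 -3.06034797e-01]
 [-9.99993765e-01 -3.30237821e-03 -1.25038017e-03]
 [ 1.79736522e-04  3.06037299e-01 -9.52019506e-01]]
bolt_a 0.72 [181.0, 102.0, 237.0, 169.0] [ 0.455 -0.011]
bolt_a 0.59 [401.0, 94.0, 435.0, 162.0] [ 0.465 -0.263]
nut_a 0.84 [286.0, 153.0, 318.0, 187.0] [ 0.413 -0.123]
nut_a 0.64 [87.0, 146.0, 125.0, 180.0] [0.421 0.122]
bearing 0.69 [7.0, 181.0, 50.0, 219.0] [0.372 0.232]
bolt_bin 0.75 [99.0, 0.0, 277.0, 34.0] [ 0.58  -0.001]
nut_bin 0.82 [322.0, 0.0, 491.0, 45.0] [ 0.576 -0.237]
bearing_bin 0.78 [0.0, 0.0, 68.0, 31.0] [0.582 0.165]
```

View pics/w1.png

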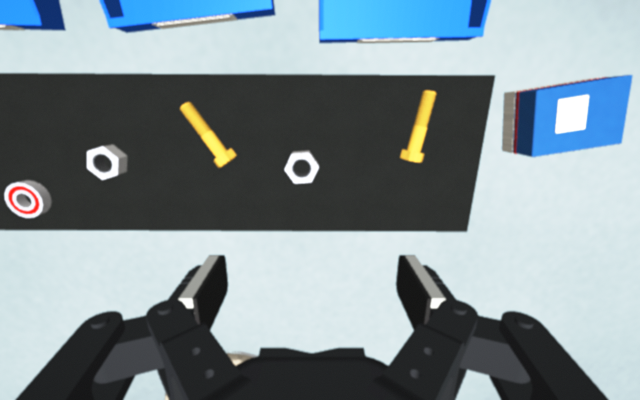

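```bash
cat > fit.py <<'E'
from h import *
from scipy.optimize import minimize
def cyl(r,z0,z1,n=48,ph=0):
    a=np.arange(n)*2*np.pi/n+ph
    return np.vstack([np.c_[r*np.cos(a),r*np.sin(a),a*0+z] for z in (z0,z1)])
def xcyl(r,x0,x1,n=24,ph=0):
    c=cyl(r,x0,x1,n,ph); return np.c_[c[:,2],c[:,0],c[:,1]]
tilt=Rn.from_euler('y',3,degrees=True).as_matrix()
MODELS={"nut":([cyl(.0208,-.0095,.0095,6,np.pi/6)],.0125),
 "bearing":([cyl(.0235,-.007,.007)],.010),
 "bolt":([xcyl(.01386,-.0345,-.0245,6)@tilt.T,xcyl(.008,-.0245,.0455)@tilt.T],.0136)}
def mask_of(p,kind,uv,rad=40):
    im=p["frame"].astype(int);hsv=cv2.cvtColor(p["frame"],cv2.COLOR_RGB2HSV)
    m=((hsv[...,1]>110)&(abs(hsv[...,0].astype(int)-22)<10)&(hsv[...,2]>70)) if kind=="bolt" else (im.max(2)>85)
    m=m.astype(np.uint8);n,l,st,ce=cv2.connectedComponentsWithStats(m)
    k=min((i for i in range(1,n) if 40<st[i,4]<6000),key=lambda i:np.hypot(*(ce[i]-uv)))
    m=(l==k).astype(np.uint8)
    if kind!="bolt":
        cs,_=cv2.findContours(m,cv2.RETR_EXTERNAL,cv2.CHAIN_APPROX_NONE);cv2.drawContours(m,cs,-1,1,-1)
    return m
def render(p,o,parts,x,S=8,dz=0,z=0):
    h,w=p["frame"].shape[:2];im=np.zeros((h,w),np.uint8);Rz=Rn.from_euler('z',x[2]).as_matrix()
    R,c=cam_pose(p,o);f=f_of(p)
    for P in parts:
        q=(P@Rz.T+[x[0],x[1],z]-c)@R;uv=q[:,:2]/q[:,2:]*f+[p["cx"],p["cy"]]
        cv2.fillConvexPoly(im,cv2.convexHull(np.round(uv*16).astype(np.int32)),255,cv2.LINE_AA,4)
    return im/255.
def fit(p,o,kind,uv,dz=0):
    parts,z=MODELS[kind];z+=dz;m=mask_of(p,kind,np.array(uv)).astype(float)
    v,u=np.nonzero(m);x0=px2w(p,u.mean(),v.mean(),z,o)[:2]
    best=None
    for yaw in {"nut":[0,.26,.52,.78],"bearing":[0],"bolt":np.arange(8)*np.pi/4}[kind]:
        cost=lambda y:abs(render(p,o,parts,[y[0]/100,y[1]/100,y[2]*.3],z=z)-m).sum()
        s=np.array([x0[0]*100,x0[1]*100,yaw/.3])
        r=minimize(cost,s,method="Nelder-Mead",options=dict(initial_simplex=s+np.vstack([np.zeros(3),np.eye(3)*.7]),maxiter=150))
        if best is None or r.fun<best.fun:best=r
    y=best.x;return np.array([y[0]/100,y[1]/100,y[2]*.3]),best.fun/m.sum()
E
python3 - <<'E'
from fit import *
import pickle
p,o=pickle.load(open("w1.pkl","rb"))
for k,uv in [("bolt",(209,135)),("bolt",(418,128)),("nut",(302,170)),("nut",(106,163)),("bearing",(28,200))]:
    x,e=fit(p,o,k,uv);print("w",k,x[:2].round(4),np.degrees(x[2]).round(1),round(e,3))
s=cams.grab_frame("scene")
for k,uv in [("bolt",(314,184)),("bolt",(216,208)),("nut",(268,183)),("nut",(361,170)),("bearing",(396,150))]:
    x,e=fit(s,None,k,uv);print("s",k,x[:2].round(4),np.degrees(x[2]).round(1),round(e,3))
for n,c in dict(nut=[(174,240),(312,215)],bolt=[(358,228),(490,194)],bear=[(545,184),(677,166)]).items():
    a,b=[px2w(s,110+u/2,120+v/2,.03)[:2] for u,v in c];d=b-a;yaw=np.arctan2(d[1],d[0])-np.pi/2
    m=(a+b)/2+np.array([np.cos(yaw),np.sin(yaw)])*.09;print(n,a.round(3),b.round(3),np.hypot(*d).round(3),"yaw",np.degrees(yaw).round(1),"centre",m.round(3))
E
```

```text
w bolt [ 0.4525 -0.0111] 34.6 0.064
w bolt [ 0.4609 -0.2637] 349.5 0.074
w nut [ 0.417  -0.1225] 1.5 0.068
w nut [0.4227 0.12  ] 20.2 0.053
w bearing [0.3732 0.2352] 4.2 0.041
s bolt [ 0.4521 -0.0113] 35.3 0.124
s bolt [ 0.4613 -0.263 ] 349.5 0.136
s nut [ 0.417  -0.1219] 1.1 0.14
s nut [0.4225 0.1201] 76.3 0.114
s bearing [0.373 0.235] -7.2 0.143
nut [ 0.563 -0.31 ] [ 0.56  -0.143] 0.167 yaw 1.0 centre [ 0.652 -0.225]
bolt [ 0.589 -0.09 ] [0.572 0.076] 0.167 yaw 5.6 centre [0.67  0.002]
bear [0.571 0.146] [0.577 0.314] 0.168 yaw -1.9 centre [0.664 0.227]
```

>>> {"op": "step_arm", "data": {
  "plan": "0.277 -0.827 1 0 0 0;0.277 -0.827 1 0 0 0;0.277 -0.827 1 0 0 0;0.277 -0.827 1 0 0 0;0.277 -0.827 1 0 0 0;0.277 -0.827 1 0 0 0;0 0 0.3 0 0 -0.038;0 0 0.3 0 0 -0.038",
  "gripper": 0.6,
  "force": 40
}}

```text
t: 4.42
tcp_pos: [0.4513, -0.0109, 0.0839]
tcp_rot: [0.992, 0.124, -0.001, -0.001]
force: [-0.4, -0.5, 0.4]
opening: 0.0513
grasp_force: 0.0
```

>>> {"op": "step_arm", "data": {
  "plan": "0 0 0.3 0 0 -0.038;0 0 0.3 0 0 -0.038;0 0 0.3 0 0 -0.038;0 0 0.1 0 0 -0.004;0 0 0 0 0 0;0 0 0 0 0 0;0 0 0 0 0 0"
}}

```text
t: 5.0
tcp_pos: [0.4522, -0.0126, 0.0607]
tcp_rot: [0.954, 0.299, 0.0, 0.0]
force: [-0.4, 0.9, -0.2]
opening: 0.0516
grasp_force: 0.0
```

Run:
```python
from fit import *
o=arm.get_obs();print(o["tcp_pos"],np.degrees(2*np.arctan2(o["tcp_rot"][1],o["tcp_rot"][0])))
p=cams.grab_frame("wrist");save(p,"w2.png");uv=w2px(p,[.4523,-.0112,.0136],o)
x,e=fit(p,o,"bolt",uv);print(x[:2].round(4),np.degrees(x[2]),e)
```

```text
[ 0.45215182 -0.01258664  0.06071093] 34.820831457231535
[ 0.452  -0.0118] 394.9610218655719 0.03586417784258035
```

View pics/w2.png

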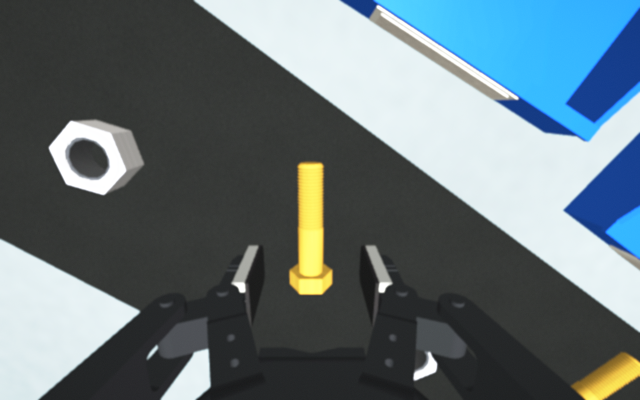

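>>> {"op": "step_arm", "data": {
  "plan": "0 0 0.5 0 0 0;0 0 0.5 0 0 0;0 0 0.35 0 0 0;0 0 0.11 0 0 0;0 0 0 0 0 0;0 0 0 0 0 0"
}}

```text
t: 5.55
tcp_pos: [0.452, -0.0124, 0.024]
tcp_rot: [0.954, 0.3, 0.0, 0.0]
force: [0.1, -0.3, 0.2]
opening: 0.0513
grasp_force: 0.0
```

>>> {"op": "step_arm", "data": {
  "plan": "0 0 0 0 0 0;0 0 0 0 0 0;0 0 0 0 0 0;0 0 0 0 0 0;0 0 0 0 0 0;0 0 0 0 0 0;0 0 0 0 0 0;0 0 0 0 0 0",
  "gripper": 0,
  "force": 50
}}

```text
t: 6.22
tcp_pos: [0.4522, -0.0125, 0.0243]
tcp_rot: [0.954, 0.3, 0.0, 0.0]
force: [-0.4, -1.0, 6.3]
opening: 0.014
grasp_force: 48.8
```

>>> {"op": "step_arm", "data": {
  "plan": "0 0 -0.5 0 0 0;0 0 -1 0 0 0;0 0 -1 0 0 0.033;0 0 -1 0 0 0.033;0 0 0 0 0 0.033;0 0 0 0 0 0.033;0 0 0 0 0 0.031;0 0 0 0 0 0"
}}

```text
t: 6.88
tcp_pos: [0.4512, -0.0125, 0.1111]
tcp_rot: [0.999, 0.048, -0.0, 0.0]
force: [-1.1, 0.4, -1.7]
opening: 0.0138
grasp_force: 49.1
```

>>> {"op": "step_arm", "data": {
  "plan": "0.923 -0.14 0 0 0 0;0.923 -0.14 0 0 0 0;0.923 -0.14 0 0 0 0;0.923 -0.14 0 0 0 0;0.923 -0.14 0 0 0 0;0.923 -0.14 0 0 0 0;0.923 -0.14 0 0 0 0;0.923 -0.14 0 0 0 0"
}}

```text
t: 7.55
tcp_pos: [0.6332, 0.0336, 0.1103]
tcp_rot: [0.999, 0.05, -0.001, -0.0]
force: [0.3, 0.6, -2.0]
opening: 0.0138
grasp_force: 49.1
```

>>> {"op": "step_arm", "data": {
  "plan": "0 0 0 0 0 0;0 0 0 0 0 0;0 0 0 0 0 0"
}}

```text
t: 7.8
tcp_pos: [0.6314, 0.0331, 0.1103]
tcp_rot: [0.999, 0.05, -0.001, 0.0]
force: [-0.3, -0.3, -1.7]
opening: 0.0138
grasp_force: 49.1
```

Run:
```python
from fit import *
o=arm.get_obs();print(o["tcp_pos"],np.degrees(2*np.arctan2(o["tcp_rot"][1],o["tcp_rot"][0])))
p=cams.grab_frame("wrist");save(p,"w3.png")
for bx in [(.670,.002,5.6)]:
    a=np.radians(bx[2]);e=np.array([np.cos(a),np.sin(a)]);n=np.array([-e[1],e[0]])
    im=p["frame"][:,:,::-1].copy()
    for X,Y,Z in [(-.086,-.081,.004),(-.086,.081,.004),(.028,.081,.004),(.028,-.081,.004),(.028,-.081,.032),(.028,.081,.032),(-.09,.085,.03),(-.09,-.085,.03)]:
        q=np.array(bx[:2])+e*X+n*Y;u=w2px(p,[*q,Z],o);print(X,Y,Z,u.round())
        cv2.circle(im,(int(u[0]),int(u[1])),3,(0,0,255),-1)
    cv2.imwrite("pics/w3.png",im)
```

```text
[0.63144653 0.03314248 0.11026072] 5.675185136856358
-0.086 -0.081 0.004 [443. 260.]
-0.086 0.081 0.004 [259. 259.]
0.028 0.081 0.004 [251. 127.]
0.028 -0.081 0.004 [463. 127.]
0.028 -0.081 0.032 [484. 130.]
0.028 0.081 0.032 [243. 130.]
-0.09 0.085 0.03 [249. 280.]
-0.09 -0.085 0.03 [461. 280.]
```

View pics/w3.png

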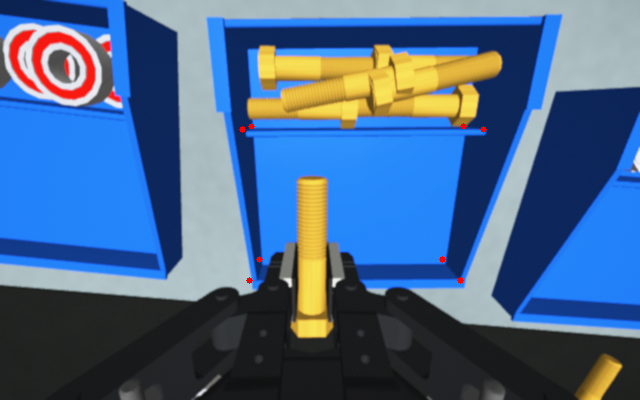

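>>> {"op": "step_arm", "data": {
  "plan": "0 0 0.8 0 0 0;0 0 0.8 0 0 0;0 0 0.8 0 0 0;0 0 0.6 0 0 0;0 0 0.3 0 0 0;0 0 0.05 0 0 0;0 0 0.04 0 0 0;0 0 0 0 0 0"
}}

```text
t: 8.52
tcp_pos: [0.6332, 0.0334, 0.0275]
tcp_rot: [0.999, 0.049, 0.001, 0.0]
force: [0.8, 0.4, -1.7]
opening: 0.0137
grasp_force: 49.2
```

>>> {"op": "step_arm", "data": {
  "plan": "0 0 0 0 0 0;0 0 0.04 0 0 0;0 0 0 0 0 0"
}}

```text
t: 8.77
tcp_pos: [0.6331, 0.0334, 0.0262]
tcp_rot: [0.999, 0.049, 0.001, 0.0]
force: [-1.0, -1.5, -0.5]
opening: 0.0139
grasp_force: 49.2
```

>>> {"op": "step_arm", "data": {
  "plan": "0 0 0.02 0 0 0;0 0 0 0 0 0;0 0 0 0 0 0"
}}

```text
t: 9.02
tcp_pos: [0.6331, 0.0335, 0.0255]
tcp_rot: [0.999, 0.049, 0.0, 0.0]
force: [-0.8, 0.7, 1.0]
opening: 0.0139
grasp_force: 49.3
```

>>> {"op": "step_arm", "data": {
  "plan": "0 0 0 0 0 0;0 0 0 0 0 0;0 0 0 0 0 0;0 0 -0.2 0 0 0;0 0 -0.8 0 0 0;0 0 -1 0 0 0;0 0 -1 0 0 0;0 0 -1 0 0 0",
  "gripper": 0.45
}}

```text
t: 9.68
tcp_pos: [0.6326, 0.0335, 0.1263]
tcp_rot: [0.999, 0.049, -0.0, -0.0]
force: [0.4, 0.5, 1.0]
opening: 0.0389
grasp_force: 0.0
```

>>> {"op": "step_arm", "data": {
  "plan": "0 0 0 0 0 0.03;0 0 0 0 0 0.03;0 0 0 0 0 0.0295;-0.354 0.994 0 0 0 0;-0.354 0.994 0 0 0 0;-0.354 0.994 0 0 0 0;-0.354 0.994 0 0 0 0;-0.354 0.994 0 0 0 0",
  "gripper": 0.6
}}

```text
t: 10.35
tcp_pos: [0.5659, -0.0815, 0.1255]
tcp_rot: [0.996, -0.091, 0.0, 0.0]
force: [-0.2, -0.2, 0.6]
opening: 0.0514
grasp_force: 0.0
```

>>> {"op": "step_arm", "data": {
  "plan": "-0.354 0.994 0 0 0 0;-0.354 0.994 0 0 0 0;-0.354 0.994 0 0 0 0;-0.354 0.994 0 0 0 0;-0.354 0.994 0 0 0 0;-0.354 0.994 0 0 0 0;-0.354 0.994 0 0 0 0;-0.354 0.994 0 0 0 0"
}}

```text
t: 11.02
tcp_pos: [0.46, -0.2642, 0.1256]
tcp_rot: [0.996, -0.091, 0.0, 0.0]
force: [0.3, -0.0, -0.2]
opening: 0.0512
grasp_force: 0.0
```

>>> {"op": "step_arm", "data": {
  "plan": "0 0 1 0 0 0;0 0 1 0 0 0;0 0 0.5 0 0 0;0 0 0 0 0 0;0 0 0 0 0 0;0 0 0 0 0 0"
}}

```text
t: 11.52
tcp_pos: [0.4616, -0.2634, 0.0637]
tcp_rot: [0.996, -0.091, 0.001, 0.0]
force: [0.1, -0.4, 0.2]
opening: 0.0512
grasp_force: 0.0
```

Run:
```python
from fit import *
o=arm.get_obs();print(o["tcp_pos"],np.degrees(2*np.arctan2(o["tcp_rot"][1],o["tcp_rot"][0])))
p=cams.grab_frame("wrist");uv=w2px(p,[.461,-.2633,.0136],o)
x,e=fit(p,o,"bolt",uv);print(x[:2].round(4),np.degrees(x[2]),e)
s=cams.grab_frame("scene");x,e=fit(s,None,"bolt",w2px(s,[.633,.0335,.0146]),dz=.001);print("placed",x[:2].round(4),np.degrees(x[2]),e)
a=s["frame"][200:330,170:500,::-1];cv2.imwrite("pics/s2.png",cv2.resize(a,None,fx=2.4,fy=2.4,interpolation=cv2.INTER_CUBIC))
```

```text
[ 0.46164352 -0.26341312  0.06366365] -10.494893768695203
[ 0.4608 -0.2632] 349.2559448385363 0.03998836822864739
placed [0.6312 0.0346] 366.05525831814083 0.6797241973712562
```

View pics/s2.png

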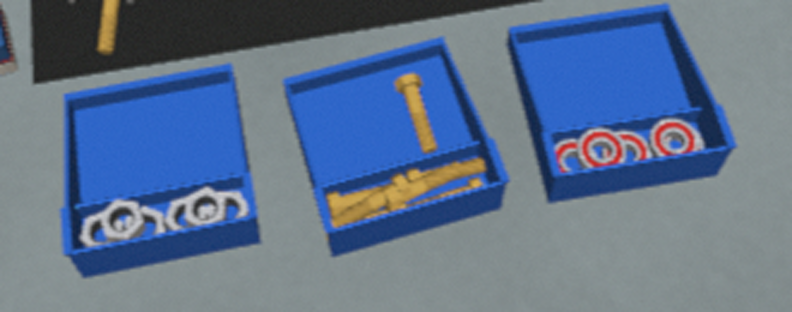

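>>> {"op": "step_arm", "data": {
  "plan": "0 0 0.5 0 0 0;0 0 0.5 0 0 0;0 0 0.4 0 0 0;0 0 0.188 0 0 0;0 0 0 0 0 0;0 0 0 0 0 0"
}}

```text
t: 12.12
tcp_pos: [0.4609, -0.2632, 0.0231]
tcp_rot: [0.996, -0.092, 0.0, 0.0]
force: [0.2, -0.3, 0.3]
opening: 0.0507
grasp_force: 0.0
```

>>> {"op": "step_arm", "data": {
  "plan": "0 0 0 0 0 0;0 0 0 0 0 0;0 0 0 0 0 0;0 0 0 0 0 0;0 0 0 0 0 0;0 0 0 0 0 0;0 0 0 0 0 0",
  "gripper": 0,
  "force": 50
}}

```text
t: 12.7
tcp_pos: [0.4611, -0.2634, 0.0235]
tcp_rot: [0.996, -0.092, 0.0, 0.0]
force: [-0.5, 0.2, 5.9]
opening: 0.0141
grasp_force: 48.9
```

>>> {"op": "step_arm", "data": {
  "plan": "0 0 -0.5 0 0 0;0 0 -1 0 0 0;0 0 -1 0 0 -0.03;0 0 -1 0 0 -0.03;0 0 0 0 0 -0.0295;0 0 0 0 0 0"
}}

```text
t: 13.2
tcp_pos: [0.4613, -0.2636, 0.1115]
tcp_rot: [0.999, 0.05, 0.001, 0.001]
force: [0.1, 0.4, -1.9]
opening: 0.0143
grasp_force: 48.9
```

>>> {"op": "step_arm", "data": {
  "plan": "0.89 -0.928 0 0 0 0;0.89 -0.928 0 0 0 0;0.89 -0.928 0 0 0 0;0.89 -0.928 0 0 0 0;0.89 -0.928 0 0 0 0;0.89 -0.928 0 0 0 0;0.89 -0.928 0 0 0 0;0.89 -0.928 0 0 0 0"
}}

```text
t: 13.87
tcp_pos: [0.6192, -0.0598, 0.1085]
tcp_rot: [0.999, 0.048, -0.002, -0.0]
force: [0.3, 0.5, -1.4]
opening: 0.0142
grasp_force: 49.0
```

>>> {"op": "step_arm", "data": {
  "plan": "0.89 -0.928 0 0 0 0;0 0 0 0 0 0;0 0 0 0 0 0;0 0 0 0 0 0"
}}

```text
t: 14.2
tcp_pos: [0.6382, -0.0363, 0.1086]
tcp_rot: [0.999, 0.048, -0.002, 0.0]
force: [-0.0, 0.4, -1.5]
opening: 0.0139
grasp_force: 49.0
```

>>> {"op": "step_arm", "data": {
  "plan": "0 0 0.8 0 0 0;0 0 0.8 0 0 0;0 0 0.8 0 0 0;0 0 0.6 0 0 0;0 0 0.3 0 0 0;0 0 0.04 0 0 0;0 0 0 0 0 0;0 0 0 0 0 0"
}}

```text
t: 14.87
tcp_pos: [0.6399, -0.0366, 0.0275]
tcp_rot: [0.999, 0.048, 0.001, 0.0]
force: [-1.2, -0.3, -1.7]
opening: 0.0139
grasp_force: 49.1
```

>>> {"op": "step_arm", "data": {
  "plan": "0 0 0.04 0 0 0;0 0 0.04 0 0 0;0 0 0 0 0 0;0 0 0 0 0 0"
}}

```text
t: 15.2
tcp_pos: [0.6397, -0.0359, 0.0251]
tcp_rot: [0.999, 0.049, 0.0, 0.0]
force: [0.1, -0.2, -2.2]
opening: 0.0136
grasp_force: 49.1
```

>>> {"op": "step_arm", "data": {
  "plan": "0 0 0.025 0 0 0;0 0 0 0 0 0;0 0 0 0 0 0"
}}

```text
t: 15.45
tcp_pos: [0.6398, -0.0358, 0.0246]
tcp_rot: [0.999, 0.049, 0.0, 0.0]
force: [-0.5, -0.5, 1.9]
opening: 0.014
grasp_force: 49.3
```

>>> {"op": "step_arm", "data": {
  "plan": "0 0 0 0 0 0;0 0 0 0 0 0;0 0 0 0 0 0;0 0 -0.2 0 0 0;0 0 -0.8 0 0 0;0 0 -1 0 0 0;0 0 -1 0 0 0;0 0 -1 0 0 0",
  "gripper": 0.42
}}

```text
t: 16.12
tcp_pos: [0.6394, -0.0358, 0.1255]
tcp_rot: [0.999, 0.049, -0.0, -0.0]
force: [0.6, 0.5, 0.9]
opening: 0.0358
grasp_force: 0.0
```

>>> {"op": "step_arm", "data": {
  "plan": "0 0 0 0 0 0.038;0 0 0 0 0 0.038;0 0 0 0 0 0.038;0 0 0 0 0 0.038;0 0 0 0 0 0.038;0 0 0 0 0 0",
  "gripper": 0.75
}}

```text
t: 16.62
tcp_pos: [0.6396, -0.0357, 0.1247]
tcp_rot: [0.969, -0.248, 0.0, 0.0]
force: [-0.2, -0.0, 0.5]
opening: 0.0638
grasp_force: 0.0
```

>>> {"op": "step_arm", "data": {
  "plan": "-0.771 0.913 0 0 0 0;-0.771 0.913 0 0 0 0;-0.771 0.913 0 0 0 0;-0.771 0.913 0 0 0 0;-0.771 0.913 0 0 0 0;-0.771 0.913 0 0 0 0;-0.771 0.913 0 0 0 0;-0.771 0.913 0 0 0 0"
}}

```text
t: 17.28
tcp_pos: [0.4155, -0.1227, 0.1245]
tcp_rot: [0.969, -0.245, 0.0, 0.0]
force: [0.2, 0.2, 0.8]
opening: 0.0638
grasp_force: 0.0
```

>>> {"op": "step_arm", "data": {
  "plan": "0 0 1 0 0 0;0 0 1 0 0 0;0 0 0.5 0 0 0;0 0 0 0 0 0;0 0 0 0 0 0;0 0 0 0 0 0"
}}

```text
t: 17.78
tcp_pos: [0.4178, -0.1224, 0.0626]
tcp_rot: [0.969, -0.246, 0.001, -0.0]
force: [0.5, -0.5, -0.2]
opening: 0.0642
grasp_force: 0.0
```

Run:
```python
from fit import *
o=arm.get_obs();print(o["tcp_pos"],np.degrees(2*np.arctan2(o["tcp_rot"][1],o["tcp_rot"][0])))
p=cams.grab_frame("wrist");uv=w2px(p,[.417,-.1222,.0125],o);print(uv)
x,e=fit(p,o,"nut",uv);print(x[:2].round(4),np.degrees(x[2]),e)
s=cams.grab_frame("scene")
a=s["frame"][200:330,250:400,::-1];cv2.imwrite("pics/s3.png",np.vstack([cv2.resize(p["frame"][:,:,::-1],(480,300)),cv2.resize(cv2.resize(a,None,fx=2,fy=2),(480,260))]))
```

```text
[ 0.41776189 -0.12244163  0.06259163] -28.519532315108048
[312.16612003 234.79011309]
[ 0.4171 -0.1223] 4.7700248948422335 0.050234741784037557
```

View pics/s3.png

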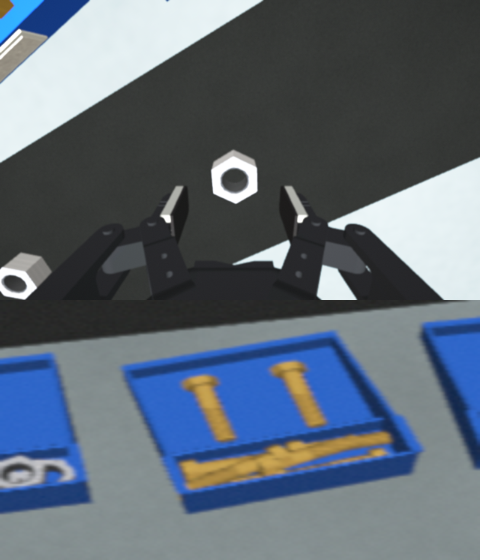

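>>> {"op": "step_arm", "data": {
  "plan": "0 0 0.5 0 0 0;0 0 0.5 0 0 0;0 0 0.4 0 0 0;0 0 0.16 0 0 0;0 0 0 0 0 0;0 0 0 0 0 0"
}}

```text
t: 18.38
tcp_pos: [0.417, -0.1224, 0.0229]
tcp_rot: [0.969, -0.247, 0.0, 0.0]
force: [-0.3, 0.4, 0.5]
opening: 0.0641
grasp_force: 0.0
```

>>> {"op": "step_arm", "data": {
  "plan": "0 0 0 0 0 0;0 0 0 0 0 0;0 0 0 0 0 0;0 0 0 0 0 0;0 0 0 0 0 0;0 0 0 0 0 0;0 0 0 0 0 0",
  "gripper": 0,
  "force": 50
}}

```text
t: 18.97
tcp_pos: [0.4174, -0.1226, 0.0236]
tcp_rot: [0.969, -0.247, 0.001, 0.0]
force: [-1.3, 0.6, 4.8]
opening: 0.0349
grasp_force: 50.0
```

>>> {"op": "step_arm", "data": {
  "plan": "0 0 -0.5 0 0 0;0 0 -1 0 0 0;0 0 -1 0 0 0;0 0 -1 0 0 0;0 0 0 0 0 0"
}}

```text
t: 19.38
tcp_pos: [0.4201, -0.1231, 0.1145]
tcp_rot: [0.969, -0.247, 0.005, 0.0]
force: [0.8, 0.1, -0.7]
opening: 0.035
grasp_force: 50.5
```

>>> {"op": "step_arm", "data": {
  "plan": "0.977 0.099 0 0 0 0;0.977 0.099 0 0 0 0;0.977 0.099 0 0 0 0;0.977 0.099 0 0 0 0;0.977 0.099 0 0 0 0;0.977 0.099 0 0 0 0;0.977 0.099 0 0 0 0;0.977 0.099 0 0 0 0"
}}

```text
t: 20.05
tcp_pos: [0.5791, -0.2339, 0.1093]
tcp_rot: [0.969, -0.247, -0.001, 0.0]
force: [-1.0, -0.1, -1.5]
opening: 0.0351
grasp_force: 50.5
```

>>> {"op": "step_arm", "data": {
  "plan": "0.977 0.099 0 0 0 0;0.977 0.099 0 0 0 0;0 0 0 0 0 0;0 0 0 0 0 0;0 0 0 0 0 0"
}}

```text
t: 20.47
tcp_pos: [0.6183, -0.2603, 0.1091]
tcp_rot: [0.969, -0.247, -0.001, -0.0]
force: [0.3, 0.8, -1.0]
opening: 0.035
grasp_force: 50.5
```

>>> {"op": "step_arm", "data": {
  "plan": "0 0 0.8 0 0 0;0 0 0.8 0 0 0;0 0 0.8 0 0 0;0 0 0.6 0 0 0;0 0 0.3 0 0 0;0 0 0.06 0 0 0;0 0 0 0 0 0;0 0 0 0 0 0"
}}

```text
t: 21.13
tcp_pos: [0.6199, -0.261, 0.0272]
tcp_rot: [0.969, -0.247, 0.001, 0.0]
force: [0.5, 0.1, -0.7]
opening: 0.035
grasp_force: 50.5
```

>>> {"op": "step_arm", "data": {
  "plan": "0 0 0.04 0 0 0;0 0 0.02 0 0 0;0 0 0 0 0 0;0 0 0 0 0 0"
}}

```text
t: 21.47
tcp_pos: [0.6195, -0.2611, 0.0251]
tcp_rot: [0.969, -0.247, 0.0, 0.0]
force: [0.1, -1.0, -1.9]
opening: 0.0344
grasp_force: 50.5
```

>>> {"op": "step_arm", "data": {
  "plan": "0 0 0.025 0 0 0;0 0 0 0 0 0;0 0 0 0 0 0"
}}

```text
t: 21.72
tcp_pos: [0.6196, -0.2611, 0.0247]
tcp_rot: [0.969, -0.247, 0.0, 0.0]
force: [-2.2, 0.3, 3.1]
opening: 0.0354
grasp_force: 50.9
```

>>> {"op": "step_arm", "data": {
  "plan": "0 0 0 0 0 0;0 0 0 0 0 0;0 0 0 0 0 0;0 0 -0.2 0 0 0;0 0 -0.8 0 0 0;0 0 -1 0 0 0;0 0 -1 0 0 0;0 0 -1 0 0 0",
  "gripper": 0.56
}}

```text
t: 22.38
tcp_pos: [0.6193, -0.261, 0.1253]
tcp_rot: [0.969, -0.247, -0.0, 0.0]
force: [0.3, -0.1, -0.1]
opening: 0.0477
grasp_force: 0.0
```

>>> {"op": "step_arm", "data": {
  "plan": "0 0 0 0 0 -0.033;0 0 0 0 0 -0.033;0 0 0 0 0 -0.032;0 0 0 0 0 0;-0.761 -0.961 0 0 0 0;-0.761 -0.961 0 0 0 0;-0.761 -0.961 0 0 0 0;-0.761 -0.961 0 0 0 0",
  "gripper": 0.75
}}

```text
t: 23.05
tcp_pos: [0.5622, -0.1512, 0.1241]
tcp_rot: [0.995, -0.097, 0.0, -0.0]
force: [0.4, 0.2, 1.2]
opening: 0.0641
grasp_force: 0.0
```

>>> {"op": "step_arm", "data": {
  "plan": "-0.761 -0.961 0 0 0 0;-0.761 -0.961 0 0 0 0;-0.761 -0.961 0 0 0 0;-0.761 -0.961 0 0 0 0;-0.761 -0.961 0 0 0 0"
}}

```text
t: 23.47
tcp_pos: [0.4917, -0.015, 0.1243]
tcp_rot: [0.995, -0.097, 0.0, 0.0]
force: [0.9, 0.1, 0.4]
opening: 0.064
grasp_force: 0.0
```

>>> {"op": "step_arm", "data": {
  "plan": "-0.761 -0.961 0 0 0 0;-0.761 -0.961 0 0 0 0;-0.761 -0.961 0 0 0 0;-0.761 -0.961 0 0 0 0;-0.761 -0.961 0 0 0 0;0 0 0 0 0 0"
}}

```text
t: 23.97
tcp_pos: [0.4192, 0.1254, 0.1245]
tcp_rot: [0.996, -0.093, -0.0, -0.001]
force: [0.7, -0.4, -1.2]
opening: 0.0643
grasp_force: 0.0
```

>>> {"op": "step_arm", "data": {
  "plan": "0 0 1 0 0 0;0 0 1 0 0 0;0 0 0.5 0 0 0;0 0 0 0 0 0;0 0 0 0 0 0;0 0 0 0 0 0"
}}

```text
t: 24.47
tcp_pos: [0.4228, 0.12, 0.0624]
tcp_rot: [0.995, -0.096, 0.001, -0.0]
force: [0.4, 0.1, -0.0]
opening: 0.0642
grasp_force: 0.0
```

Run:
```python
from fit import *
o=arm.get_obs();print(o["tcp_pos"],np.degrees(2*np.arctan2(o["tcp_rot"][1],o["tcp_rot"][0])))
p=cams.grab_frame("wrist");uv=w2px(p,[.4226,.1201,.0125],o);print(uv)
x,e=fit(p,o,"nut",uv);print(x[:2].round(4),np.degrees(x[2]),e)
s=cams.grab_frame("scene")
a=s["frame"][210:330,170:320,::-1];cv2.imwrite("pics/s4.png",np.vstack([cv2.resize(p["frame"][:,:,::-1],(480,300)),cv2.resize(cv2.resize(a,None,fx=2,fy=2),(480,260))]))
```

```text
[0.42275241 0.11996802 0.06238679] -11.035233629518263
[311.6936694  234.11472153]
[0.4223 0.1187] 17.022361258890086 0.047315250790282294
```

View pics/s4.png

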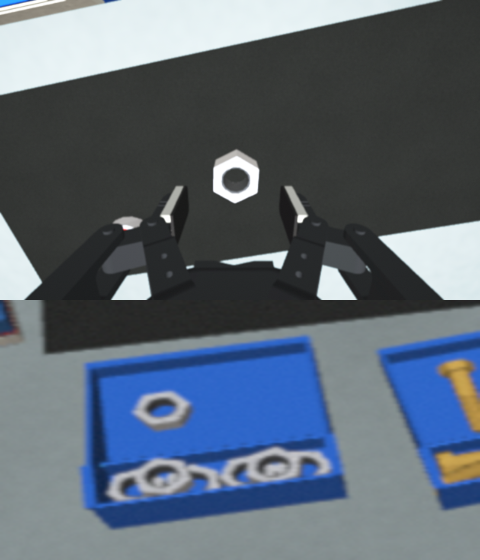

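>>> {"op": "step_arm", "data": {
  "plan": "0 0 0.5 0 0 0.004;0 0 0.5 0 0 0;0 0 0.4 0 0 0;0 0 0.15 0 0 0;0 0 0 0 0 0;0 0 0 0 0 0"
}}

```text
t: 25.07
tcp_pos: [0.4221, 0.12, 0.0231]
tcp_rot: [0.995, -0.102, 0.0, -0.0]
force: [0.0, 0.9, -0.5]
opening: 0.064
grasp_force: 0.0
```

>>> {"op": "step_arm", "data": {
  "plan": "0 0 0 0 0 0;0 0 0 0 0 0;0 0 0 0 0 0;0 0 0 0 0 0;0 0 0 0 0 0;0 0 0 0 0 0;0 0 0 0 0 0",
  "gripper": 0,
  "force": 50
}}

```text
t: 25.65
tcp_pos: [0.4224, 0.1199, 0.0236]
tcp_rot: [0.995, -0.102, 0.001, 0.0]
force: [-1.1, -2.0, 5.9]
opening: 0.0348
grasp_force: 50.2
```

>>> {"op": "step_arm", "data": {
  "plan": "0 0 -0.5 0 0 0;0 0 -1 0 0 0;0 0 -1 0 0 0;0 0 -1 0 0 0;0 0 -0.2 0 0 0"
}}

```text
t: 26.07
tcp_pos: [0.4242, 0.1207, 0.1188]
tcp_rot: [0.995, -0.102, 0.003, -0.001]
force: [-0.0, 0.1, -1.2]
opening: 0.0351
grasp_force: 50.5
```

>>> {"op": "step_arm", "data": {
  "plan": "0.919 0.97 0 0 0 0;0.919 0.97 0 0 0 0;0.919 0.97 0 0 0 0;0.919 0.97 0 0 0 0;0.919 0.97 0 0 0 0;0.919 0.97 0 0 0 0;0.919 0.97 0 0 0 0;0.919 0.97 0 0 0 0"
}}

```text
t: 26.73
tcp_pos: [0.5625, -0.1089, 0.1143]
tcp_rot: [0.995, -0.102, -0.001, 0.0]
force: [-0.1, 1.2, -2.1]
opening: 0.0347
grasp_force: 50.4
```

>>> {"op": "step_arm", "data": {
  "plan": "0.919 0.97 0 0 0 0;0.919 0.97 0 0 0 0;0.919 0.97 0 0 0 0;0 0 0 0 0 0;0 0 0 0 0 0;0 0 0 0 0 0"
}}

```text
t: 27.23
tcp_pos: [0.6145, -0.1918, 0.1141]
tcp_rot: [0.995, -0.102, -0.001, -0.0]
force: [-0.5, 0.6, -0.9]
opening: 0.0348
grasp_force: 50.4
```

>>> {"op": "step_arm", "data": {
  "plan": "0 0 0.8 0 0 0;0 0 0.8 0 0 0;0 0 0.8 0 0 0;0 0 0.7 0 0 0;0 0 0.4 0 0 0;0 0 0.06 0 0 0;0 0 0 0 0 0;0 0 0 0 0 0"
}}

```text
t: 27.9
tcp_pos: [0.6158, -0.1921, 0.0271]
tcp_rot: [0.995, -0.101, 0.001, 0.0]
force: [-0.0, -0.4, -1.3]
opening: 0.0345
grasp_force: 50.7
```

>>> {"op": "step_arm", "data": {
  "plan": "0 0 0.04 0 0 0;0 0 0.02 0 0 0;0 0 0 0 0 0;0 0 0 0 0 0"
}}

```text
t: 28.23
tcp_pos: [0.6154, -0.1927, 0.0252]
tcp_rot: [0.995, -0.102, 0.0, 0.0]
force: [-0.6, 0.3, -1.8]
opening: 0.0349
grasp_force: 50.7
```

>>> {"op": "step_arm", "data": {
  "plan": "0 0 0.02 0 0 0;0 0 0 0 0 0;0 0 0 0 0 0"
}}

```text
t: 28.48
tcp_pos: [0.6155, -0.1927, 0.0247]
tcp_rot: [0.995, -0.102, 0.0, 0.0]
force: [-0.2, -0.5, 0.3]
opening: 0.0348
grasp_force: 50.9
```

>>> {"op": "step_arm", "data": {
  "plan": "0 0 0.01 0 0 0;0 0 0 0 0 0;0 0 0 0 0 0;0 0 -0.2 0 0 0;0 0 -0.8 0 0 0;0 0 -1 0 0 0;0 0 -1 0 0 0;0 0 -1 0 0 0",
  "gripper": 0.54
}}

```text
t: 29.15
tcp_pos: [0.6153, -0.1924, 0.1255]
tcp_rot: [0.995, -0.102, 0.0, 0.0]
force: [0.1, 0.4, 0.6]
opening: 0.0461
grasp_force: 0.0
```

>>> {"op": "step_arm", "data": {
  "plan": "-0.864 -0.986 0 0 0 0;-0.864 -0.986 0 0 0 0;-0.864 -0.986 0 0 0 0;-0.864 -0.986 0 0 0 0;-0.864 -0.986 0 0 0 0;-0.864 -0.986 0 0 0 0;-0.864 -0.986 0 0 0 0;-0.864 -0.986 0 0 0 0",
  "gripper": 0.9
}}

```text
t: 29.82
tcp_pos: [0.4853, 0.0368, 0.1246]
tcp_rot: [0.995, -0.102, 0.001, 0.0]
force: [0.6, 0.3, -0.2]
opening: 0.0769
grasp_force: 0.0
```

>>> {"op": "step_arm", "data": {
  "plan": "-0.864 -0.986 0 0 0 0;-0.864 -0.986 0 0 0 0;-0.864 -0.986 0 0 0 0;-0.864 -0.986 0 0 0 0;-0.864 -0.986 0 0 0 0;-0.864 -0.986 0 0 0 0;-0.864 -0.986 0 0 0 0;0 0 0 0 0 0"
}}

```text
t: 30.48
tcp_pos: [0.3698, 0.2414, 0.1251]
tcp_rot: [0.995, -0.097, 0.0, -0.002]
force: [0.8, 1.3, 0.5]
opening: 0.0766
grasp_force: 0.0
```

>>> {"op": "step_arm", "data": {
  "plan": "0 0 1 0 0 0;0 0 1 0 0 0;0 0 0.5 0 0 0;0 0 0 0 0 0;0 0 0 0 0 0;0 0 0 0 0 0"
}}

```text
t: 30.98
tcp_pos: [0.3737, 0.2356, 0.0625]
tcp_rot: [0.995, -0.102, 0.001, -0.001]
force: [-1.0, -0.0, -0.6]
opening: 0.0766
grasp_force: 0.0
```

Run:
```python
from fit import *
o=arm.get_obs();print(o["tcp_pos"],np.degrees(2*np.arctan2(o["tcp_rot"][1],o["tcp_rot"][0])))
p=cams.grab_frame("wrist");uv=w2px(p,[.3731,.2351,.01],o);print(uv)
x,e=fit(p,o,"bearing",uv);print(x[:2].round(4),e)
s=cams.grab_frame("scene")
a=s["frame"][210:330,170:320,::-1];cv2.imwrite("pics/s5.png",np.vstack([cv2.resize(p["frame"][:,:,::-1],(480,300)),cv2.resize(cv2.resize(a,None,fx=2,fy=2),(480,260))]))
```

```text
[0.37373084 0.23561563 0.06253978] -11.689158858255864
[312.86055301 232.90667839]
[0.3728 0.2336] 0.018243068152371082
```

View pics/s5.png

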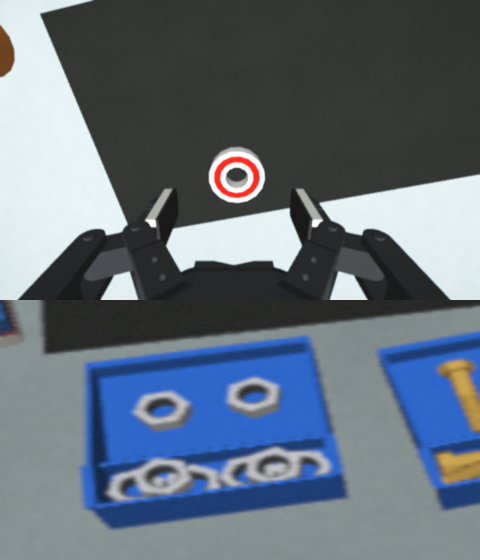

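>>> {"op": "step_arm", "data": {
  "plan": "-0.02 0.06 0.5 0 0 0;0 0 0.5 0 0 0;0 0 0.4 0 0 0;0 0 0.2 0 0 0;0 0 0.04 0 0 0;0 0 0 0 0 0;0 0 0 0 0 0"
}}

```text
t: 31.67
tcp_pos: [0.3725, 0.2341, 0.021]
tcp_rot: [0.995, -0.102, 0.0, -0.0]
force: [0.7, -0.5, 0.7]
opening: 0.0772
grasp_force: 0.0
```

>>> {"op": "step_arm", "data": {
  "plan": "0 0 0 0 0 0;0 0 0 0 0 0;0 0 0 0 0 0;0 0 0 0 0 0;0 0 0 0 0 0;0 0 0 0 0 0;0 0 0 0 0 0",
  "gripper": 0,
  "force": 50
}}

```text
t: 32.25
tcp_pos: [0.3725, 0.2339, 0.0213]
tcp_rot: [0.995, -0.102, 0.0, 0.0]
force: [-1.5, -1.9, 6.5]
opening: 0.0448
grasp_force: 49.9
```

>>> {"op": "step_arm", "data": {
  "plan": "0 0 -0.5 0 0 0;0 0 -1 0 0 0;0 0 -1 0 0 0;0 0 -1 0 0 0;0 0 -0.2 0 0 0;0 0 0 0 0 0"
}}

```text
t: 32.75
tcp_pos: [0.3734, 0.2345, 0.1147]
tcp_rot: [0.995, -0.102, 0.002, -0.001]
force: [-0.6, -0.1, -0.8]
opening: 0.0451
grasp_force: 51.4
```

>>> {"op": "step_arm", "data": {
  "plan": "0.934 -0.171 0 0 0 0;0.934 -0.171 0 0 0 0;0.934 -0.171 0 0 0 0;0.934 -0.171 0 0 0 0;0.934 -0.171 0 0 0 0;0.934 -0.171 0 0 0 0;0.934 -0.171 0 0 0 0;0.934 -0.171 0 0 0 0"
}}

```text
t: 33.42
tcp_pos: [0.5619, 0.2287, 0.1106]
tcp_rot: [0.995, -0.102, -0.002, 0.001]
force: [-0.0, -0.1, -0.5]
opening: 0.045
grasp_force: 51.4
```

>>> {"op": "step_arm", "data": {
  "plan": "0.934 -0.171 0 0 0 0;0.934 -0.171 0 0 0 0;0.934 -0.171 0 0 0 0;0 0 0 0 0 0;0 0 0 0 0 0;0 0 0 0 0 0"
}}

```text
t: 33.92
tcp_pos: [0.6314, 0.2277, 0.111]
tcp_rot: [0.995, -0.101, -0.002, 0.001]
force: [-0.3, 1.2, -1.6]
opening: 0.0448
grasp_force: 51.4
```

>>> {"op": "step_arm", "data": {
  "plan": "0 0 0.8 0 0 0;0 0 0.8 0 0 0;0 0 0.8 0 0 0;0 0 0.7 0 0 0;0 0 0.37 0 0 0;0 0 0.06 0 0 0;0 0 0 0 0 0;0 0 0 0 0 0"
}}

```text
t: 34.58
tcp_pos: [0.6331, 0.2282, 0.0255]
tcp_rot: [0.995, -0.102, 0.0, -0.0]
force: [0.3, -0.1, -0.6]
opening: 0.0449
grasp_force: 51.5
```

>>> {"op": "step_arm", "data": {
  "plan": "0 0 0.04 0 0 0;0 0 0.02 0 0 0;0 0 0 0 0 0;0 0 0 0 0 0"
}}

```text
t: 34.92
tcp_pos: [0.6334, 0.2278, 0.0237]
tcp_rot: [0.995, -0.102, 0.0, -0.0]
force: [-0.4, -0.7, -0.5]
opening: 0.0453
grasp_force: 51.5
```

>>> {"op": "step_arm", "data": {
  "plan": "0 0 0.04 0 0 0;0 0 0.015 0 0 0;0 0 0 0 0 0;0 0 0 0 0 0"
}}

```text
t: 35.25
tcp_pos: [0.6334, 0.2278, 0.0224]
tcp_rot: [0.995, -0.102, 0.0, 0.0]
force: [-1.6, -1.1, 3.9]
opening: 0.0451
grasp_force: 52.0
```

In contact with the floor; release, back off, and check.

>>> {"op": "step_arm", "data": {
  "plan": "0 0 0 0 0 0;0 0 0 0 0 0;0 0 0 0 0 0;0 0 -0.2 0 0 0;0 0 -0.8 0 0 0;0 0 -1 0 0 0;0 0 -1 0 0 0;0 0 -1 0 0 0",
  "gripper": 0.72
}}

```text
t: 35.92
tcp_pos: [0.633, 0.2278, 0.1231]
tcp_rot: [0.995, -0.102, -0.0, 0.0]
force: [0.8, -0.9, -0.1]
opening: 0.0616
grasp_force: 0.0
```

>>> {"op": "step_arm", "data": {
  "plan": "-1 0 -1 0 0 0;-1 0 -1 0 0 0;-1 0 -1 0 0 0;-1 0 -1 0 0 0;-1 0 0 0 0 0;-1 0 0 0 0 0;0 0 0 0 0 0;0 0 0 0 0 0"
}}

```text
t: 36.58
tcp_pos: [0.4853, 0.2588, 0.2227]
tcp_rot: [0.995, -0.101, 0.001, 0.0]
force: [-0.0, -0.4, -0.6]
opening: 0.0615
grasp_force: 0.0
```

Run:
```python
from fit import *
s=cams.grab_frame("scene")
a=s["frame"][120:330,110:510,::-1];cv2.imwrite("pics/s6.png",cv2.resize(a,None,fx=2,fy=2,interpolation=cv2.INTER_CUBIC))
```

```text
(no output)
```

View pics/s6.png

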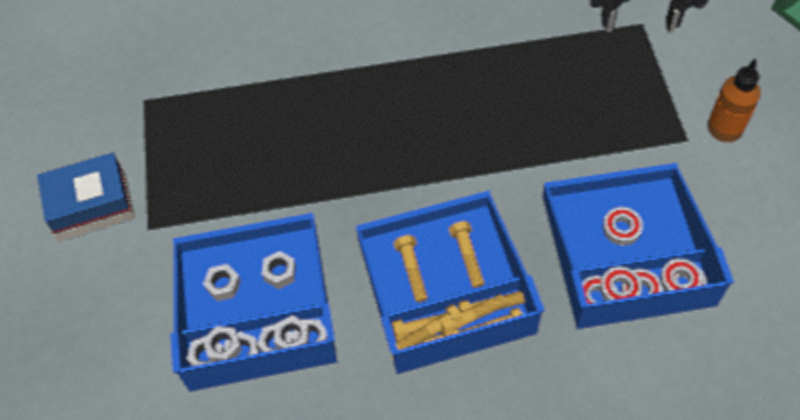

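The picture shows all five pieces flat in their front bays: nuts at (221,281) and (278,269), bolts at (411,268) and (466,254), and the bearing at (622,225). The carton and the bottle have not moved.

```bash
python3 -c "
from bench import arm
print(arm.sign_off())"
```

```text
the job is handed in; nothing more can be done
None
```

The job is handed in: both bolts, both nuts and the bearing lie flat in the front bays of their matching bins, the oil bottle and carton were not moved, and the arm took about 37 s.

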